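# Tug-test the quick-coupling inserts of a leak-test manifold

### The arm

A 6-joint arm with a two-finger parallel gripper is mounted at the origin on a cart in front of the work surface, level with it; the furniture and walls round the work are solid. World frame = base frame: x ahead of the robot, y to its left, z up, the work surface at z = 0. Lengths are in m, angles in rad, forces in N, time in s.
With the tool pointing down it reaches from about 0.225 to 0.725 m from the base axis. Payload 3.1 kg.
Tool frame: the origin (TCP) lies on the centre line of the jaws, within the pads' length; the fingertips stand 17 mm ahead of it and the grasp point (between the pads) lies 2 mm behind it; z points along the fingers, y is the line along which they close (so a half turn about z gives the same grasp; the last joint's range is limited). The gripper opens to 85 mm and grips with 20 to 120 N. Pads are 22 mm wide; open, the fingers measure 114 mm over their backs; the gripper's body (76 mm by 85 mm) begins 54 mm behind the grasp point. The pads swing forward as they close: fully open they stand 13 mm farther back than shut.
Start: joints at [1.058, 0.048, 0.099, 1.622, 0, 1.443], TCP at [0.197, 0.487, 0.248] pointing down, gripper open.
Joint ranges: [-2.91, 2.91], [-0.99, 1.94], [-1.21, 1.42], [-2.12, 2.29], [-1.49, 1.47], [-3.14, 3.14]. Speed limits (rad/s): [2.79, 2.79, 3.14, 3.14, 3.14, 3.14].

### API

Orientations are given as a unit quaternion [x, y, z, w].
In Python, from plant import r, cams gives the robot as it stands. The module is installed in compiled form; this text tells all that it offers.
- The arm moves only by the tool jog_arm, never from a script. Its argument "series" is text: rows parted by semicolons, each of 5 numbers parted by spaces: the opening, from 0 (shut) to 1 (fully open), then the shift along the tool's x, y, z in m, then the turn about the tool's z in rad. A call has exactly 5 rows; each row shifts and turns the commanded pose from where the row before left it, along the tool's axes as they then stand; what a row does not reach is not made up. A row lasts 1/12 s, in which the tool goes at most 41.7 mm and 7.16 degrees, less where a joint would pass 70% of its speed; a pose out of reach is approached as far as the arm can. A call with a gripper value outside its range is refused whole. The fingers move at their own pace and stop on an object; the grip force is fixed at half the most. Time passes only in rows, so rows that do not move let the fingers close, or fill a call up. It gives the time, the measured TCP pose, the force, the opening and the grip force at its end, in the units of the state.
- r.observe(): the state, without advancing time (a new reading comes with each control period).
- cams.capture(name): name is "side" or "top" or "wrist"; returns the picture (384x512x3 uint8, blue, green, red); there is no depth.
- cams.camera_model(name): a dict with "mtx" (3x3 intrinsics, pixels), "R" (3x3) and "t" (3): a world point X has camera coordinates R X + t. Camera axes: x right, y down, z forward; pixel columns grow to the right and rows downward; lengths in m; the calibration is good to about 2 mm. A picture is of the moment at which its call begins: read the wrist's pose just before it. camera_model takes no time and is no camera call; for the wrist camera it gives the pose at the moment of the call.
- r.close_job(): hands the job in; it is judged then, once.
Trained networks look in the newest picture that a camera, given by its name, has taken for a name from the list of things; names that differ only in an ending like _2 or _b are one class to them, and where a whole thing is asked for, a point or a joint stands for the part that bears it (a point fixed in the world has none). Each returns a list of dicts, best first, with "score" (0 to 1); they miss things now and then, are a little off and sometimes report something else, mostly with a low value. They report only what shows in the picture. A call takes as long as a camera call. They do not tell look-alikes from the thing itself.
- cams.search_frame(camera, query): "box" ([left, top, right, bottom] in pixels, round what is visible of it).
- cams.trace(camera, query): "mask" (384x512 bool, what is visible of it) and "box" ([left, top, right, bottom] in pixels, round what is visible of it).
The state is a dict: "clock": time; "q": joint angles; "dq": joint speeds; "effort": joint torques, N m; "eef_pos": TCP position; "orientation": TCP orientation; "ft_force": force on the tool from outside, world axes, zero at the start; "torque": the same for the moment, N m; "width": opening from 0.0 (shut) to 1.0 (fully open); "grip_force": force on a finger pad.
Only numpy, scipy, OpenCV 4.12 (cv2) and the standard library are available. Lean on these libraries where they do the work, as an engineer would, in place of code of your own. Each camera call takes 0.05 s, during which the arm holds its last target. There are 200 camera calls.

### The job

Before the leak-test manifold is pressurised, prove that its three coupling inserts are latched: from left to right as the robot sees them, grip each by its knurled head, pull it straight up with about 12 N (never over 18 N), hold the pull for about a second, then ease off and let go. An insert that keeps rising instead of stopping hard is not latched: do not draw it out, but press it gently down until it clicks home and prove it by the same pull before going on to the next. Leave all three latched in their couplings, and do not touch the thumb tabs or disturb the things standing around.

Things in the scene. Friction and masses are not known exactly. Their poses are not given: they have to be found in the camera images.
- manifold: leak-test manifold: aluminium block 62 x 236 x 36 mm on a dark steel foot plate 100 x 270 x 8 mm, fixed to the worktop; origin on the worktop under its centre, x across the block away from the robot, y along its row of three couplings (+y to the robot's left, yaw within 0.35 rad), z up. A round gauge lies face up 150 mm from the centre past the right-hand end (top 43 mm over the worktop)
- station_left (a point): left station of the row as seen from the robot (y = +80 mm in the manifold's frame): centre of the mouth of the coupling there, 78 mm over the worktop
- station_middle (a point): middle station of the row as seen from the robot (y = 0 in the manifold's frame): centre of the mouth of the coupling there, 78 mm over the worktop
- station_right (a point): right station of the row as seen from the robot (y = -80 mm in the manifold's frame): centre of the mouth of the coupling there, 78 mm over the worktop
- coupling_a: one of three identical upright quick couplings on the manifold (grey barrel 34 mm across, 34 mm high; which is at which station varies); origin at the mouth centre in its top face, z up along the 15 mm bore. Every insert's stem drags 2 to 4 N on the O-ring, up or down, which also holds it at any height
- insert_a: steel blanking insert in coupling_a, looks like the other two: knurled head 26 mm across, 7 to 36 mm above the origin; origin at the centre of the underside of its shoulder (23 mm across, 4 mm thick); below it a 14 mm stem 32 mm long with a catch groove. Fully home, the origin lies in the coupling's mouth plane
- latch_a: spring latch plate of coupling_a: its pawl in the bore, 16 to 20 mm below the mouth, drops into the insert's groove and takes the pull. Steel thumb tab (18 x 12 mm) on the robot's side, 28 mm from the bore axis and 9 to 21 mm below the mouth: leave alone. Origin at the mouth centre with the pawl in; 1 to 3 mm farther along +x while it rides outside the groove
- coupling_b: one of three identical upright quick couplings on the manifold (grey barrel 34 mm across, 34 mm high; which is at which station varies); origin at the mouth centre in its top face, z up along the 15 mm bore. In every coupling a latched insert has free end play, 1 to 3.5 mm, differing with wear, then stops hard on the latch; its resting height in that play tells nothing
- insert_b: steel blanking insert in coupling_b, looks like the other two: knurled head 26 mm across, 7 to 36 mm above the origin; origin at the centre of the underside of its shoulder (23 mm across, 4 mm thick); below it a 14 mm stem 32 mm long with a catch groove. Any insert not latched snaps in when pushed down to its shoulder; a push of 10 to 15 N is plenty
- latch_b: spring latch plate of coupling_b: its pawl in the bore, 16 to 20 mm below the mouth, drops into the insert's groove and takes the pull. Steel thumb tab (18 x 12 mm) on the robot's side, 28 mm from the bore axis and 9 to 21 mm below the mouth: leave alone. Origin at the mouth centre with the pawl in; 1 to 3 mm farther along +x while it rides outside the groove
- coupling_c: one of three identical upright quick couplings on the manifold (grey barrel 34 mm across, 34 mm high; which is at which station varies); origin at the mouth centre in its top face, z up along the 15 mm bore. In any coupling an insert that has not clicked in sits 3 to 5 mm up and, when pulled, rises on and on at the 2 to 4 N of drag
- insert_c: steel blanking insert in coupling_c, looks like the other two: knurled head 26 mm across, 7 to 36 mm above the origin; origin at the centre of the underside of its shoulder (23 mm across, 4 mm thick); below it a 14 mm stem 32 mm long with a catch groove. Each weighs about 45 g; over 12 mm up counts as drawn out
- latch_c: spring latch plate of coupling_c: its pawl in the bore, 16 to 20 mm below the mouth, drops into the insert's groove and takes the pull. Steel thumb tab (18 x 12 mm) on the robot's side, 28 mm from the bore axis and 9 to 21 mm below the mouth: leave alone. Origin at the mouth centre with the pawl in; 1 to 3 mm farther along +x while it rides outside the groove
- bench_timer: white bench timer, 62 x 66 x 19 mm, standing loose behind the manifold; origin under its centre; a bystander
- brown_bottle: brown bottle, 62 mm across, 125 mm high, standing loose behind the manifold; origin under its centre; a bystander
- capped_bottle: clear bottle with a wide cap, 47 mm across, 122 mm high, standing loose behind the manifold; origin under its centre; a bystander
Not all that is in view belongs to the job. Leave any brown or red look-alike of the insert_c alone.

How it is judged:
On the way, in this order (a step that is already met when the one before it is completed fails the run):
1. the insert at the left station, latched, is pulled up against its latch (at least 6 N on the pawl, insert within its end play) for half a second (((horizontal distance between coupling_a and station_left below 0.02 m and contact force between insert_a and latch_a above 6 N and z of insert_a in the frame of coupling_a below 0.0046 m) or (horizontal distance between coupling_b and station_left below 0.02 m and contact force between insert_b and latch_b above 6 N and z of insert_b in the frame of coupling_b below 0.0022 m) or (horizontal distance between coupling_c and station_left below 0.02 m and contact force between insert_c and latch_c above 6 N and z of insert_c in the frame of coupling_c below 0.003 m))), for 0.5 s.
2. the insert at the middle station, latched, is pulled up against its latch (at least 6 N on the pawl, insert within its end play) for half a second (((horizontal distance between coupling_a and station_middle below 0.02 m and contact force between insert_a and latch_a above 6 N and z of insert_a in the frame of coupling_a below 0.0046 m) or (horizontal distance between coupling_b and station_middle below 0.02 m and contact force between insert_b and latch_b above 6 N and z of insert_b in the frame of coupling_b below 0.0022 m) or (horizontal distance between coupling_c and station_middle below 0.02 m and contact force between insert_c and latch_c above 6 N and z of insert_c in the frame of coupling_c below 0.003 m))), for 0.5 s.
3. the insert at the right station, latched, is pulled up against its latch (at least 6 N on the pawl, insert within its end play) for half a second (((horizontal distance between coupling_a and station_right below 0.02 m and contact force between insert_a and latch_a above 6 N and z of insert_a in the frame of coupling_a below 0.0046 m) or (horizontal distance between coupling_b and station_right below 0.02 m and contact force between insert_b and latch_b above 6 N and z of insert_b in the frame of coupling_b below 0.0022 m) or (horizontal distance between coupling_c and station_right below 0.02 m and contact force between insert_c and latch_c above 6 N and z of insert_c in the frame of coupling_c below 0.003 m))), for 0.5 s.
At the end, for the whole second after the job is handed in: all three inserts sit upright in their couplings, at rest, within 3 mm of the bore axis and no more than 1.2 mm above the top of their own end play, let go (z of insert_a in the frame of coupling_a below 0.0046 m and z of insert_b in the frame of coupling_b below 0.0022 m and z of insert_c in the frame of coupling_c below 0.003 m and horizontal distance between insert_a and coupling_a below 0.003 m and horizontal distance between insert_b and coupling_b below 0.003 m and horizontal distance between insert_c and coupling_c below 0.003 m and angle between each of insert_a, insert_b, insert_c's own z axis and vertical below 0.1 rad and linear speed of each of insert_a, insert_b, insert_c below 0.01 m/s); the robot touches nothing.
It fails at once if a latched insert is pulled with more than 20 N (contact force between insert_a and latch_a above 20 N or contact force between insert_b and latch_b above 20 N or contact force between insert_c and latch_c above 20 N).
It fails at once if an insert is drawn more than 12 mm up out of its coupling (z of insert_a in the frame of coupling_a above 0.012 m or z of insert_b in the frame of coupling_b above 0.012 m or z of insert_c in the frame of coupling_c above 0.012 m).
It fails at once if an insert is forced into its coupling with more than 40 N (contact force between insert_a and coupling_a above 40 N or contact force between insert_b and coupling_b above 40 N or contact force between insert_c and coupling_c above 40 N).
It fails at once if a thumb tab is pushed by the robot (contact force between any of the arm, the fingers and latch_a above 2 N or contact force between any of the arm, the fingers and latch_b above 2 N or contact force between any of the arm, the fingers and latch_c above 2 N).
It fails at once if a bystander is moved more than 20 mm or tipped (distance of any of bench_timer, brown_bottle, capped_bottle from where it was at the start of the episode above 0.02 m or angle between any of bench_timer, brown_bottle, capped_bottle's own z axis and vertical above 0.3 rad).
It also fails if it takes over 67 s, if anything falls off the work surface, if the arm or the gripper's body presses on something with over 40 N, if the wrist force passes 120 N, or if a joint passes its speed limit or range.

## Working session

There is one attempt and no reset: what is moved stays moved. The work goes in short steps, Python scripts to look and compute and a tool call to move; the robot and the scene stay as the last step left them, time stands still between calls to the robot, and variables do not carry over. Pictures are saved under pics/ and viewed, at most 10 in all, crops included, and the job is handed in when it is done.

Besides the shell and the picture viewer there is one more tool, called by a JSON object that holds its "api" and its "payload". jog_arm: Moves the arm, as the interface text tells. Its arguments: {"type":"object","properties":{"series":{"type":"string"}},"required":["series"]}

```bash
mkdir -p pics; python3 - <<'E'
from plant import r,cams
import cv2,numpy as np
s=r.observe()
print({k:np.round(v,3).tolist() for k,v in s.items()})
a=cams.capture("top");b=cams.capture("side")
cv2.imwrite("pics/top1.png",a);cv2.imwrite("pics/side1.png",b)
for c in("top","side"):
  m=cams.camera_model(c);print(c,np.round(m["mtx"],1).tolist(),np.round(-m["R"].T@m["t"],3))
  for q in("insert_a","coupling_a","manifold","latch_a"):
    print(q,[(np.round(d["box"]).tolist(),round(d["score"],2)) for d in cams.search_frame(c,q)])
E
```

```text
{'clock': 0.0, 'q': [1.058, 0.049, 0.098, 1.622, 0.0, 1.443], 'dq': [0.001, 0.0, -0.001, -0.001, 0.0, -0.001], 'effort': [0.001, -33.878, 32.002, 0.02, 0.0, -0.0], 'eef_pos': [0.197, 0.486, 0.247], 'orientation': [0.191, 0.982, -0.001, -0.0], 'ft_force': [-0.069, -0.2, -0.237], 'torque': [0.04, -0.052, -0.038], 'grip_force': 0.0, 'width': 1.003}
top [[376.0, 0.0, 252.0], [0.0, 376.0, 196.6], [0.0, 0.0, 1.0]] [0.395 0.062 0.931]
insert_a [([241.0, 276.0, 254.0, 285.0], 0.61), ([300.0, 272.0, 315.0, 284.0], 0.61), ([232.0, 225.0, 246.0, 237.0], 0.6), ([268.0, 273.0, 285.0, 283.0], 0.45), ([267.0, 224.0, 281.0, 238.0], 0.44)]
coupling_a [([195.0, 226.0, 211.0, 248.0], 0.6), ([231.0, 230.0, 249.0, 249.0], 0.54)]
manifold [([188.0, 218.0, 313.0, 260.0], 0.94), ([233.0, 232.0, 251.0, 247.0], 0.7), ([258.0, 164.0, 284.0, 190.0], 0.35)]
latch_a []
side [[364.9, 0.0, 255.0], [0.0, 364.9, 190.2], [0.0, 0.0, 1.0]] [0.266 0.648 0.633]
insert_a [([257.0, 219.0, 272.0, 245.0], 0.75), ([332.0, 192.0, 348.0, 218.0], 0.73), ([294.0, 181.0, 300.0, 196.0], 0.7), ([275.0, 201.0, 286.0, 219.0], 0.58), ([328.0, 209.0, 338.0, 227.0], 0.56), ([320.0, 224.0, 336.0, 253.0], 0.51)]
coupling_a [([251.0, 239.0, 277.0, 260.0], 0.88), ([267.0, 214.0, 292.0, 235.0], 0.85), ([286.0, 195.0, 306.0, 211.0], 0.66), ([288.0, 182.0, 299.0, 198.0], 0.4)]
manifold [([232.0, 185.0, 316.0, 289.0], 0.71)]
latch_a []
```

```bash
python3 - <<'E'
import cv2
a=cv2.imread("pics/top1.png")[150:310,150:350];b=cv2.imread("pics/side1.png")[150:310,200:400]
cv2.imwrite("pics/v1.png",cv2.resize(a,(800,600)[:2] and (750,600),interpolation=2))
cv2.imwrite("pics/v2.png",cv2.resize(b,(750,600),interpolation=2))
E
```

```text
(no output)
```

View pics/v1.png

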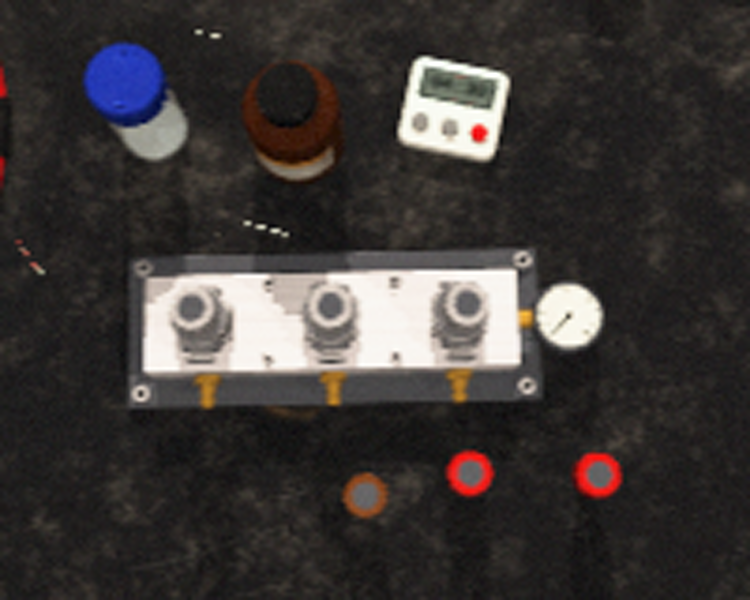

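View pics/v2.png

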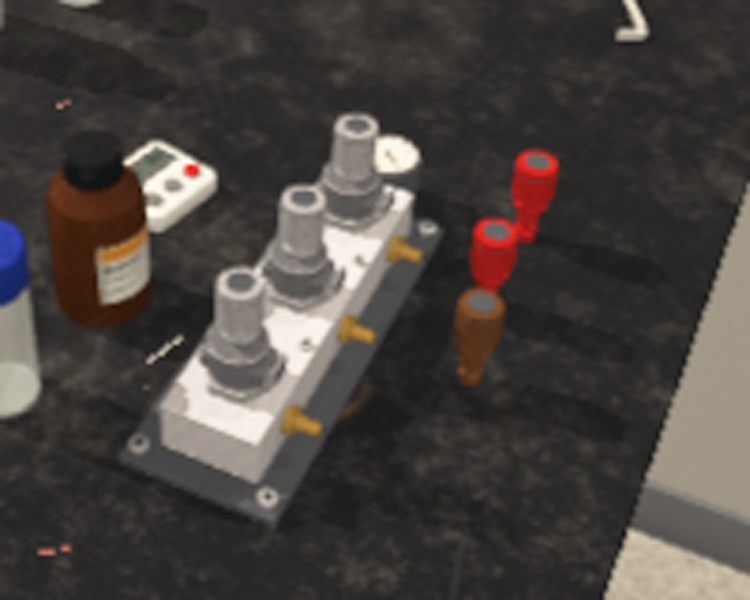

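The pictures show three grey knurled heads on the manifold: top view about (201,232), (238,232) and (274,231); side view about (264,225), (281,203) and (295,184). The look-alikes, one brown at top (247,282) and two red at (275,276) and (309,277), stand in front of the block. I choose the three steel ones in the couplings.

```bash
cat > h.py <<'E'
import numpy as np,cv2
from scipy.optimize import least_squares
from plant import r,cams
def proj(m,X): 
    c=np.atleast_2d(X)@m["R"].T+m["t"]; p=c@m["mtx"].T; return p[:,:2]/p[:,2:]
def tri(ms,ps):
    return least_squares(lambda X:np.concatenate([proj(m,X)[0]-p for m,p in zip(ms,ps)]),[.35,.06,.1])
E
python3 - <<'E'
from h import *
T,S=cams.camera_model("top"),cams.camera_model("side")
t=[(190,307),(330,307),(465,303)];s=[(240,282),(303,200),(357,126)]
for a,b in zip(t,s):
  f=tri([T,S],[150+np.array(a)/3.75,np.array([200,150])+np.array(b)/3.75]);print(np.round(f.x,4),np.round(f.fun,1))
# manifold: plate corners z=.008
c=np.array([[.05,.135],[.05,-.135],[-.05,-.135],[-.05,.135]])
ct=150+np.array([(130,262),(537,250),(543,397),(130,408)])/3.75
cs=np.array([200,150])+np.array([(272,524),(122,460)])/3.75
def W(p,l,z):
  R=np.array([[np.cos(p[2]),-np.sin(p[2])],[np.sin(p[2]),np.cos(p[2])]]);return np.c_[l@R.T+p[:2],np.full(len(l),z)]
f=least_squares(lambda p:np.r_[proj(T,W(p,c,.008))-ct,proj(S,W(p,c[[3,0]],.008))-cs].ravel(),[.35,.06,0])
print(np.round(f.x,4),np.round(f.fun,1))
st=W(f.x,np.array([[0,.08],[0,0],[0,-.08]]),.114);print(np.round(st,4))
for m,p in((T,t),(S,s)): print(np.round(proj(m,st),1).tolist())
E
```

```text
[0.5013 0.1757 0.1164] [-0. -0.  0.  0.]
[0.5011 0.0947 0.1123] [-0.1 -0.2  0.2  0. ]
[0.5017 0.0157 0.1121] [ 0.   0.1 -0.2 -0. ]
[0.5003 0.0971 0.0127] [-0.7 -1.  -0.7 -0.7 -0.2  0.8 -1.3  0.7  1.8 -1.  -0.6 -1.7]
[[0.4993 0.1771 0.114 ]
 [0.5003 0.0971 0.114 ]
 [0.5013 0.0172 0.114 ]]
[[200.1, 232.9], [236.8, 232.0], [273.4, 231.0]]
[[264.6, 226.9], [280.9, 203.6], [295.0, 183.3]]
```

{"api": "jog_arm", "payload": {"series": "0.5 0 0 0 -0.096; 0.5 0 0 0 -0.096; 0.5 0 0 0 -0.096; 0.5 0 0 0 -0.096; 0.5 0 0 0 0"}}

```text
clock: 0.92
eef_pos: [0.1971, 0.4866, 0.2483]
orientation: [-0.0, 1.0, 0.0, -0.0]
ft_force: [0.0, -0.3, 0.5]
width: 0.502
grip_force: 0.0
```

{"api": "jog_arm", "payload": {"series": "0.5 -0.025 -0.028 0 0; 0.5 -0.025 -0.028 0 0; 0.5 -0.025 -0.028 0 0; 0.5 -0.025 -0.028 0 0; 0.5 -0.025 -0.028 0 0"}}

```text
clock: 1.33
eef_pos: [0.3227, 0.3453, 0.2485]
orientation: [0.001, 1.0, 0.0, 0.0]
ft_force: [0.7, -0.2, -0.4]
width: 0.502
grip_force: 0.0
```

{"api": "jog_arm", "payload": {"series": "0.5 -0.025 -0.028 0 0; 0.5 -0.025 -0.028 0 0; 0.5 -0.025 -0.028 0 0; 0.5 -0.025 -0.028 0 0; 0.5 0 0 0 0"}}

```text
clock: 1.75
eef_pos: [0.4258, 0.2297, 0.248]
orientation: [0.006, 1.0, -0.001, 0.001]
ft_force: [-0.8, 0.0, 0.2]
width: 0.501
grip_force: 0.0
```

```bash
python3 - <<'E'
from h import *
s=r.observe();print({k:np.round(s[k],4).tolist() for k in("clock","q","eef_pos","orientation","ft_force","width")})
m=cams.camera_model("wrist");np.savez("w1.npz",**m)
a=cams.capture("wrist");cv2.imwrite("pics/w1.png",a)
print(np.round(m["mtx"],1).tolist(),np.round(-m["R"].T@m["t"],3),np.round(m["R"],2).tolist())
print(np.round(proj(m,[[.5013,.1757,.114],[.5011,.0947,.114],[.5017,.0157,.114]]),0).tolist())
print([(np.round(d["box"]).tolist(),round(d["score"],2)) for d in cams.search_frame("wrist","insert_a")])
E
```

```text
{'clock': 1.75, 'q': [0.3583, -0.0602, -0.0091, 1.6205, -0.0036, 0.3694], 'eef_pos': [0.4258, 0.2297, 0.248], 'orientation': [0.0056, 1.0, -0.0014, 0.0013], 'ft_force': [-0.8344, 0.0473, 0.1907], 'width': 0.5013}
[[294.3, 0.0, 255.4], [0.0, 294.3, 190.9], [0.0, 0.0, 1.0]] [0.354 0.232 0.372] [[0.01, 1.0, -0.0], [0.96, -0.01, 0.28], [0.28, -0.01, -0.96]]
[[201.0, 261.0], [119.0, 261.0], [39.0, 263.0]]
[([31.0, 236.0, 74.0, 270.0], 0.93), ([110.0, 237.0, 144.0, 272.0], 0.91), ([44.0, 142.0, 92.0, 170.0], 0.8), ([0.0, 143.0, 31.0, 166.0], 0.62)]
```

View pics/w1.png

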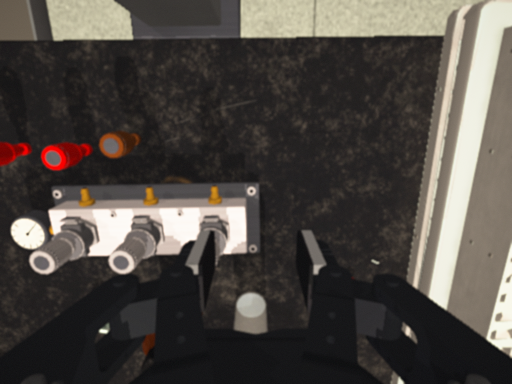

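The wrist view shows the middle head at (122,261) and the right head at (43,261), with the left one hidden behind a finger. Both are close to the predictions. Next is hovering over the left station.

{"api": "jog_arm", "payload": {"series": "0.5 -0.025 -0.018 0.016 0; 0.5 -0.025 -0.018 0.016 0; 0.5 -0.025 -0.017 0.016 0; 0.5 0 0 0 0; 0.5 0 0 0 0"}}

```text
clock: 2.27
eef_pos: [0.4958, 0.1817, 0.1986]
orientation: [0.001, 1.0, -0.0, -0.002]
ft_force: [0.0, 0.1, -0.3]
width: 0.501
grip_force: 0.0
```

```bash
python3 - <<'E'
from h import *
s=r.observe();print({k:np.round(s[k],4).tolist() for k in("clock","eef_pos","orientation","ft_force","width")})
m=cams.camera_model("wrist");a=cams.capture("wrist");cv2.imwrite("pics/w2.png",a)
print(np.round(proj(m,[[.5013,.1757,.114],[.5011,.0947,.114],[.5017,.0157,.114]]),0).tolist())
print([(np.round(d["box"]).tolist(),round(d["score"],2)) for d in cams.search_frame("wrist","insert_a")])
E
```

```text
{'clock': 2.2667, 'eef_pos': [0.4958, 0.1817, 0.1986], 'orientation': [0.001, 1.0, -0.0001, -0.002], 'ft_force': [0.0091, 0.1052, -0.3365], 'width': 0.5008}
[[246.0, 212.0], [139.0, 212.0], [35.0, 213.0]]
[([115.0, 50.0, 162.0, 85.0], 0.91), ([39.0, 67.0, 99.0, 102.0], 0.74), ([0.0, 72.0, 26.0, 96.0], 0.72), ([22.0, 189.0, 82.0, 228.0], 0.67), ([126.0, 185.0, 172.0, 230.0], 0.64), ([230.0, 185.0, 267.0, 230.0], 0.61)]
```

View pics/w2.png

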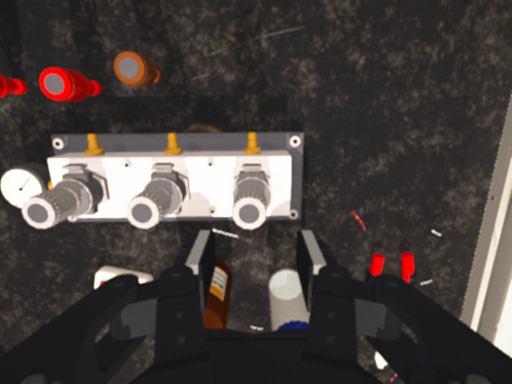

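The heads are at (249,213), (144,212) and (40,212), and the finger mid-line is at column 255. That puts the left insert at about (0.501, 0.177), consistent with the other measurements.

{"api": "jog_arm", "payload": {"series": "0.5 -0.005 -0.0048 0 0; 0.5 0 0 0.02 0; 0.5 0 0 0.02 0; 0.5 0 0 0 0; 0.5 0 0 0 0"}}

```text
clock: 2.78
eef_pos: [0.5007, 0.177, 0.1601]
orientation: [-0.0, 1.0, -0.0, -0.001]
ft_force: [-0.2, -0.2, 0.6]
width: 0.501
grip_force: 0.0
```

```bash
python3 - <<'E'
from h import *
s=r.observe();print({k:np.round(s[k],4).tolist() for k in("clock","eef_pos","orientation","ft_force","width")})
m=cams.camera_model("wrist");a=cams.capture("wrist");cv2.imwrite("pics/w3.png",a)
b=cams.capture("side");cv2.imwrite("pics/s3.png",np.hstack([cv2.resize(b[150:270,200:320],(400,400)),cv2.resize(a[100:260,170:330],(400,400))]))
print([(np.round(d["box"]).tolist(),round(d["score"],2)) for d in cams.search_frame("wrist","insert_a")])
E
```

```text
{'clock': 2.7833, 'eef_pos': [0.5007, 0.177, 0.1601], 'orientation': [-0.0002, 1.0, -0.0002, -0.0008], 'ft_force': [-0.1838, -0.1669, 0.5858], 'width': 0.5006}
[([7.0, 53.0, 86.0, 95.0], 0.96), ([233.0, 194.0, 276.0, 248.0], 0.85), ([104.0, 191.0, 162.0, 243.0], 0.78), ([95.0, 31.0, 150.0, 74.0], 0.76), ([0.0, 190.0, 57.0, 242.0], 0.69)]
```

View pics/s3.png

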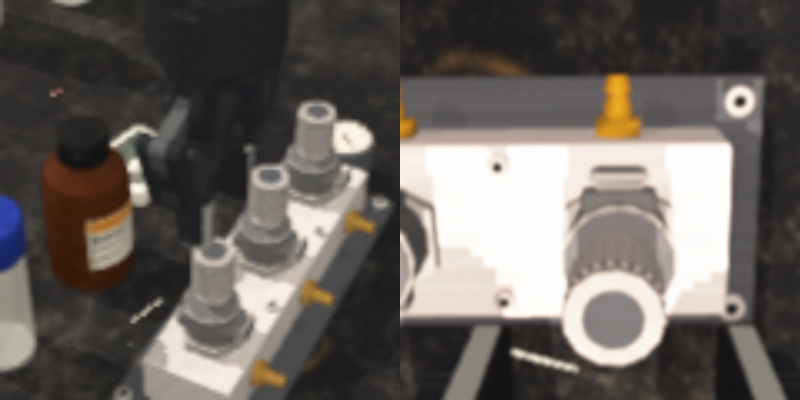

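The left head is centred between the fingers (column 255, row 227), and the side view shows nothing in the way. I descend and grip.

{"api": "jog_arm", "payload": {"series": "0.5 0 0 0.02 0; 0.5 0 0 0.02 0; 0.5 0 0 0.018 0; 0.5 0 0 0 0; 0.5 0 0 0 0"}}

```text
clock: 3.35
eef_pos: [0.5015, 0.1766, 0.1026]
orientation: [0.0, 1.0, -0.0, -0.0]
ft_force: [0.0, -0.8, 0.3]
width: 0.499
grip_force: 0.0
```

{"api": "jog_arm", "payload": {"series": "0 0 0 0 0; 0 0 0 0 0; 0 0 0 0 0; 0 0 0 0 0; 0 0 0 0 0"}}

```text
clock: 3.77
eef_pos: [0.5031, 0.1772, 0.104]
orientation: [0.0, 1.0, 0.001, 0.002]
ft_force: [1.1, 1.5, 3.1]
width: 0.287
grip_force: 58.9
```

{"api": "jog_arm", "payload": {"series": "0 0 0 0 0; 0 0 0 0 0; 0 0 0 0 0; 0 0 0 0 0; 0 0 0 0 0"}}

```text
clock: 4.18
eef_pos: [0.5029, 0.1771, 0.103]
orientation: [0.0, 1.0, 0.001, 0.001]
ft_force: [2.8, 4.0, 3.0]
width: 0.287
grip_force: 59.1
```

{"api": "jog_arm", "payload": {"series": "0 0 0 -0.0004 0; 0 0 0 -0.0004 0; 0 0 0 -0.0004 0; 0 0 0 0 0; 0 0 0 0 0"}}

```text
clock: 4.6
eef_pos: [0.5028, 0.1771, 0.1031]
orientation: [0.0, 1.0, 0.001, 0.001]
ft_force: [4.4, 5.0, -0.2]
width: 0.286
grip_force: 58.9
```

{"api": "jog_arm", "payload": {"series": "0 -0.0015 0.0012 -0.0004 0; 0 0 0 -0.0004 0; 0 0 0 -0.0004 0; 0 0 0 0 0; 0 0 0 0 0"}}

```text
clock: 5.02
eef_pos: [0.5029, 0.1773, 0.1038]
orientation: [0.001, 1.0, -0.001, -0.001]
ft_force: [3.6, 1.3, -4.4]
width: 0.287
grip_force: 59.0
```

{"api": "jog_arm", "payload": {"series": "0 -0.0007 0 -0.0004 0; 0 0 0 -0.0004 0; 0 0 0 -0.0004 0; 0 0 0 0 0; 0 0 0 0 0"}}

```text
clock: 5.43
eef_pos: [0.5032, 0.1773, 0.1057]
orientation: [0.0, 1.0, -0.001, -0.001]
ft_force: [0.5, -0.4, -2.4]
width: 0.287
grip_force: 58.9
```

{"api": "jog_arm", "payload": {"series": "0 0 0 -0.0003 0; 0 0 0 -0.0003 0; 0 0 0 -0.0003 0; 0 0 0 0 0; 0 0 0 0 0"}}

```text
clock: 5.85
eef_pos: [0.5035, 0.1773, 0.1067]
orientation: [0.0, 1.0, -0.001, -0.001]
ft_force: [-0.8, -2.8, -2.0]
width: 0.287
grip_force: 59.0
```

{"api": "jog_arm", "payload": {"series": "0 0 0.0008 -0.0003 0; 0 0 0 -0.0003 0; 0 0 0 0 0; 0 0 0 0 0; 0 0 0 0 0"}}

```text
clock: 6.27
eef_pos: [0.5036, 0.1776, 0.1072]
orientation: [0.001, 1.0, -0.001, -0.001]
ft_force: [-1.9, -4.3, -2.1]
width: 0.284
grip_force: 59.0
```

The left insert has risen 4.2 mm at only about 2 N, so it is not latched. I press it down.

{"api": "jog_arm", "payload": {"series": "0 0.0006 -0.0015 0.0015 0; 0 0 0 0.0015 0; 0 0 0 0.0015 0; 0 0 0 0.0015 0; 0 0 0 0 0"}}

```text
clock: 6.68
eef_pos: [0.504, 0.1774, 0.1013]
orientation: [0.0, 1.0, 0.0, 0.001]
ft_force: [0.5, -1.8, -0.4]
width: 0.287
grip_force: 59.3
```

{"api": "jog_arm", "payload": {"series": "0 0 0 0.001 0; 0 0 0 0.001 0; 0 0 0 0 0; 0 0 0 0 0; 0 0 0 0 0"}}

```text
clock: 7.1
eef_pos: [0.5042, 0.1774, 0.1009]
orientation: [0.0, 1.0, 0.0, 0.001]
ft_force: [-2.5, -2.6, 5.8]
width: 0.289
grip_force: 59.9
```

{"api": "jog_arm", "payload": {"series": "0 0.0008 -0.0008 0.001 0; 0 0 0 0.001 0; 0 0 0 0 0; 0 0 0 0 0; 0 0 0 0 0"}}

```text
clock: 7.52
eef_pos: [0.5042, 0.1773, 0.1009]
orientation: [0.0, 1.0, 0.001, 0.002]
ft_force: [-3.2, -1.1, 11.1]
width: 0.286
grip_force: 60.5
```

{"api": "jog_arm", "payload": {"series": "0 0.0008 0 0.0008 0; 0 0 0 0.0005 0; 0 0 0 0 0; 0 0 0 0 0; 0 0 0 0 0"}}

```text
clock: 7.93
eef_pos: [0.5041, 0.1774, 0.1008]
orientation: [0.0, 1.0, 0.001, 0.003]
ft_force: [-3.4, -0.3, 14.3]
width: 0.288
grip_force: 60.7
```

{"api": "jog_arm", "payload": {"series": "0 0 0 -0.0015 0; 0 0 0 -0.0015 0; 0 0 0 -0.0015 0; 0 0 0 -0.0015 0; 0 0 0 0 0"}}

```text
clock: 8.35
eef_pos: [0.5029, 0.1772, 0.102]
orientation: [0.0, 1.0, 0.001, 0.001]
ft_force: [3.2, 2.5, -1.2]
width: 0.285
grip_force: 59.4
```

{"api": "jog_arm", "payload": {"series": "0 0 0 -0.0005 0; 0 0 0 -0.0005 0; 0 0 0 -0.0005 0; 0 0 0 0 0; 0 0 0 0 0"}}

```text
clock: 8.77
eef_pos: [0.5027, 0.1771, 0.1022]
orientation: [0.0, 1.0, 0.001, 0.001]
ft_force: [5.9, 4.0, -6.9]
width: 0.283
grip_force: 59.3
```

{"api": "jog_arm", "payload": {"series": "0 -0.0015 0.001 -0.0005 0; 0 0 0 -0.0005 0; 0 0 0 -0.0003 0; 0 0 0 0 0; 0 0 0 0 0"}}

```text
clock: 9.18
eef_pos: [0.5029, 0.1772, 0.1025]
orientation: [0.0, 1.0, -0.0, -0.001]
ft_force: [5.5, 2.2, -11.2]
width: 0.284
grip_force: 59.4
```

Hard stop at 11 N. I go slightly up and hold.

{"api": "jog_arm", "payload": {"series": "0 -0.001 0.0005 -0.0004 0; 0 0 0 0 0; 0 0 0 0 0; 0 0 0 0 0; 0 0 0 0 0"}}

```text
clock: 9.6
eef_pos: [0.5031, 0.1773, 0.1028]
orientation: [0.0, 1.0, -0.001, -0.002]
ft_force: [4.9, 1.5, -15.2]
width: 0.281
grip_force: 59.5
```

{"api": "jog_arm", "payload": {"series": "0 0 0 0 0; 0 0 0 0 0; 0 0 0 0 0; 0 0 0 0 0; 0 0 0 0 0"}}

```text
clock: 10.02
eef_pos: [0.5031, 0.1773, 0.1028]
orientation: [0.0, 1.0, -0.001, -0.002]
ft_force: [5.5, 1.1, -15.3]
width: 0.284
grip_force: 59.6
```

{"api": "jog_arm", "payload": {"series": "0 0 0 0 0; 0 0 0 0 0; 0 0 0 0 0; 0 0 0 0 0; 0 0 0 0 0"}}

```text
clock: 10.43
eef_pos: [0.5031, 0.1773, 0.1028]
orientation: [0.0, 1.0, -0.001, -0.002]
ft_force: [5.0, 1.1, -16.5]
width: 0.285
grip_force: 59.6
```

{"api": "jog_arm", "payload": {"series": "0 0 0 0.0012 0; 0 0 0 0.0012 0; 0 0 0 0.0012 0; 0 0 0 0 0; 0 0 0 0 0"}}

```text
clock: 10.85
eef_pos: [0.5036, 0.1774, 0.1022]
orientation: [0.0, 1.0, -0.0, -0.001]
ft_force: [-0.7, -1.2, -4.2]
width: 0.285
grip_force: 60.2
```

{"api": "jog_arm", "payload": {"series": "0 0 0 0.0008 0; 0 0 0 0 0; 0.5 0 0 0 0; 0.5 0 0 0 0; 0.5 0 0 0 0"}}

```text
clock: 11.27
eef_pos: [0.5053, 0.1783, 0.102]
orientation: [0.0, 1.0, 0.001, 0.001]
ft_force: [0.4, 0.4, 1.3]
width: 0.501
grip_force: 0.0
```

{"api": "jog_arm", "payload": {"series": "0.5 0 0 0 0; 0.5 0 0 -0.01 0; 0.5 0 0 -0.025 0; 0.5 0 0 -0.025 0; 0.5 0 0 0 0"}}

```text
clock: 11.68
eef_pos: [0.5076, 0.1786, 0.1677]
orientation: [0.0, 1.0, 0.001, 0.005]
ft_force: [0.2, 0.1, 1.7]
width: 0.503
grip_force: 0.0
```

{"api": "jog_arm", "payload": {"series": "0.5 0 -0.02 0 0; 0.5 0 -0.02 0 0; 0.5 0 -0.02 0 0; 0.5 0 -0.02 0 0; 0.5 0 0 0 0"}}

```text
clock: 12.1
eef_pos: [0.5047, 0.095, 0.1617]
orientation: [0.002, 1.0, -0.001, 0.001]
ft_force: [1.0, 0.3, 0.1]
width: 0.499
grip_force: 0.0
```

{"api": "jog_arm", "payload": {"series": "0.5 0 0 0 0; 0.5 0 0 0 0; 0.5 0 0 0 0; 0.5 0 0 0 0; 0.5 0 0 0 0"}}

```text
clock: 12.52
eef_pos: [0.5042, 0.0985, 0.1609]
orientation: [-0.0, 1.0, 0.0, 0.0]
ft_force: [0.2, 1.2, 0.2]
width: 0.501
grip_force: 0.0
```

```bash
python3 - <<'E'
from h import *
s=r.observe();print({k:np.round(s[k],4).tolist() for k in("clock","eef_pos","orientation","ft_force","width")})
m=cams.camera_model("wrist");a=cams.capture("wrist")
b=cams.capture("side");cv2.imwrite("pics/s4.png",np.hstack([cv2.resize(b[150:270,200:320],(400,400)),cv2.resize(a[100:260,170:330],(400,400))]))
print(np.round(proj(m,[[.504,.0973,.114],[.501,.0973,.114]]),1).tolist())
E
```

```text
{'clock': 12.5167, 'eef_pos': [0.5042, 0.0985, 0.1609], 'orientation': [-0.0002, 1.0, 0.0001, 0.0], 'ft_force': [0.2432, 1.1858, 0.1711], 'width': 0.5012}
[[251.7, 223.6], [251.6, 219.1]]
```

View pics/s4.png

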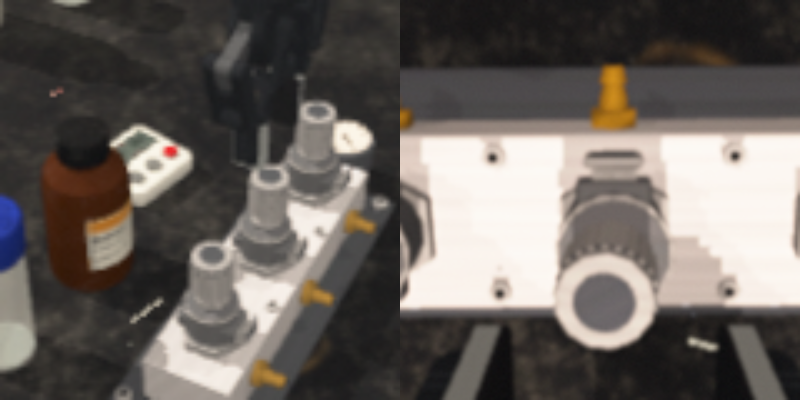

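The middle head is at wrist (252,221), about 2 mm to the right of centre, and nothing has been disturbed. I correct, descend and grip.

{"api": "jog_arm", "payload": {"series": "0.5 0.001 -0.0017 0.02 0; 0.5 0 0 0.02 0; 0.5 0 0 0.0185 0; 0.5 0 0 0 0; 0.5 0 0 0 0"}}

```text
clock: 13.03
eef_pos: [0.502, 0.0962, 0.1012]
orientation: [0.0, 1.0, -0.0, -0.002]
ft_force: [0.4, 0.6, 0.3]
width: 0.503
grip_force: 0.0
```

{"api": "jog_arm", "payload": {"series": "0 0 0 0 0; 0 0 0 0 0; 0 0 0 0 0; 0 0 0 0 0; 0 0 0 0 0"}}

```text
clock: 13.45
eef_pos: [0.5042, 0.0967, 0.1036]
orientation: [0.0, 1.0, 0.001, 0.001]
ft_force: [-0.6, 2.0, 0.5]
width: 0.285
grip_force: 58.9
```

{"api": "jog_arm", "payload": {"series": "0 0 0 0 0; 0 0 0 0 0; 0 0 0 0 0; 0 0 0 0 0; 0 0 0 0 0"}}

```text
clock: 13.87
eef_pos: [0.5039, 0.0966, 0.1028]
orientation: [0.0, 1.0, 0.001, 0.001]
ft_force: [1.3, 4.5, 1.1]
width: 0.284
grip_force: 59.1
```

{"api": "jog_arm", "payload": {"series": "0 0 0 -0.0003 0; 0 0 0 -0.0003 0; 0 0 0 -0.0003 0; 0 0 0 0 0; 0 0 0 0 0"}}

```text
clock: 14.28
eef_pos: [0.5038, 0.0966, 0.1029]
orientation: [0.0, 1.0, 0.001, 0.0]
ft_force: [2.7, 5.4, -1.4]
width: 0.285
grip_force: 58.9
```

{"api": "jog_arm", "payload": {"series": "0 -0.0008 0.0012 -0.0004 0; 0 0 0 -0.0004 0; 0 0 0 -0.0002 0; 0 0 0 0 0; 0 0 0 0 0"}}

```text
clock: 14.7
eef_pos: [0.5039, 0.0968, 0.104]
orientation: [0.001, 1.0, -0.001, -0.0]
ft_force: [1.9, 0.5, -1.9]
width: 0.287
grip_force: 58.9
```

{"api": "jog_arm", "payload": {"series": "0 0 0 -0.0004 0; 0 0 0 -0.0004 0; 0 0 0 -0.0004 0; 0 0 0 0 0; 0 0 0 0 0"}}

```text
clock: 15.12
eef_pos: [0.5039, 0.0968, 0.1055]
orientation: [0.001, 1.0, -0.001, -0.0]
ft_force: [1.8, 0.6, -1.1]
width: 0.286
grip_force: 58.9
```

{"api": "jog_arm", "payload": {"series": "0 0 0 -0.0003 0; 0 0 0 -0.0003 0; 0 0 0 -0.0003 0; 0 0 0 0 0; 0 0 0 0 0"}}

```text
clock: 15.53
eef_pos: [0.5038, 0.0969, 0.1057]
orientation: [0.001, 1.0, -0.0, -0.0]
ft_force: [2.9, -1.5, -6.8]
width: 0.286
grip_force: 59.0
```

A hard stop begins at 0.1057. I raise the pull to about 12 N.

{"api": "jog_arm", "payload": {"series": "0 0 0 -0.0003 0; 0 0 0 -0.0003 0; 0 0 0 0 0; 0 0 0 0 0; 0 0 0 0 0"}}

```text
clock: 15.95
eef_pos: [0.5037, 0.0969, 0.1061]
orientation: [0.0, 1.0, -0.0, -0.001]
ft_force: [5.6, -2.3, -11.8]
width: 0.283
grip_force: 59.3
```

{"api": "jog_arm", "payload": {"series": "0 0 0 -0.0001 0; 0 0 0 0 0; 0 0 0 0 0; 0 0 0 0 0; 0 0 0 0 0"}}

```text
clock: 16.37
eef_pos: [0.5038, 0.0969, 0.1061]
orientation: [0.0, 1.0, -0.0, -0.001]
ft_force: [4.6, -2.6, -12.9]
width: 0.283
grip_force: 59.4
```

{"api": "jog_arm", "payload": {"series": "0 0 0 0 0; 0 0 0 0 0; 0 0 0 0 0; 0 0 0 0 0; 0 0 0 0 0"}}

```text
clock: 16.78
eef_pos: [0.5037, 0.0969, 0.1061]
orientation: [0.0, 1.0, -0.0, -0.001]
ft_force: [4.6, -2.4, -12.6]
width: 0.284
grip_force: 59.4
```

{"api": "jog_arm", "payload": {"series": "0 0 0 0 0; 0 0 0 0 0; 0 0 0 0 0; 0 0 0 0 0; 0 0 0 0 0"}}

```text
clock: 17.2
eef_pos: [0.5038, 0.0969, 0.1062]
orientation: [0.001, 1.0, -0.0, -0.001]
ft_force: [4.6, -2.7, -13.8]
width: 0.284
grip_force: 59.4
```

{"api": "jog_arm", "payload": {"series": "0 0 0 0.0012 0; 0 0 0 0.0012 0; 0 0 0 0.0012 0; 0 0 0 0 0; 0 0 0 0 0"}}

```text
clock: 17.62
eef_pos: [0.5042, 0.097, 0.1048]
orientation: [0.0, 1.0, -0.0, 0.0]
ft_force: [-0.7, -3.5, -0.1]
width: 0.286
grip_force: 60.6
```

{"api": "jog_arm", "payload": {"series": "0 0 0 0 0; 0.5 0 0 0 0; 0.5 0 0 0 0; 0.5 0 0 0 0; 0.5 0 0 0 0"}}

```text
clock: 18.03
eef_pos: [0.5041, 0.0979, 0.1037]
orientation: [0.0, 1.0, 0.001, 0.0]
ft_force: [0.4, 0.6, -0.8]
width: 0.498
grip_force: 0.0
```

{"api": "jog_arm", "payload": {"series": "0.5 0 0 0 0; 0.5 0 0 -0.01 0; 0.5 0 0 -0.025 0; 0.5 0 0 -0.022 0; 0.5 0 0 0 0"}}

```text
clock: 18.45
eef_pos: [0.5071, 0.0976, 0.1665]
orientation: [0.0, 1.0, 0.0, 0.005]
ft_force: [1.3, -0.0, 1.4]
width: 0.498
grip_force: 0.0
```

{"api": "jog_arm", "payload": {"series": "0.5 0 -0.02 0 0; 0.5 0 -0.02 0 0; 0.5 0 -0.02 0 0; 0.5 0 -0.02 0 0; 0.5 0 0 0 0"}}

```text
clock: 18.87
eef_pos: [0.5042, 0.0145, 0.1609]
orientation: [0.002, 1.0, -0.001, 0.0]
ft_force: [0.6, 0.7, -0.1]
width: 0.503
grip_force: 0.0
```

{"api": "jog_arm", "payload": {"series": "0.5 0 0 0 0; 0.5 0 0 0 0; 0.5 0 0 0 0; 0.5 0 0 0 0; 0.5 0 0 0 0"}}

```text
clock: 19.28
eef_pos: [0.5039, 0.018, 0.1605]
orientation: [-0.0, 1.0, 0.0, -0.0]
ft_force: [-0.1, 0.3, -0.2]
width: 0.5
grip_force: 0.0
```

```bash
python3 - <<'E'
from h import *
s=r.observe();print({k:np.round(s[k],4).tolist() for k in("clock","eef_pos","orientation","ft_force","width")})
m=cams.camera_model("wrist");a=cams.capture("wrist")
b=cams.capture("side");cv2.imwrite("pics/s5.png",np.hstack([cv2.resize(b[150:270,200:320],(400,400)),cv2.resize(a[100:260,170:330],(400,400))]))
E
```

```text
{'clock': 19.2833, 'eef_pos': [0.5039, 0.018, 0.1605], 'orientation': [-0.0002, 1.0, 0.0001, -0.0001], 'ft_force': [-0.1056, 0.2901, -0.227], 'width': 0.4998}
```

View pics/s5.png

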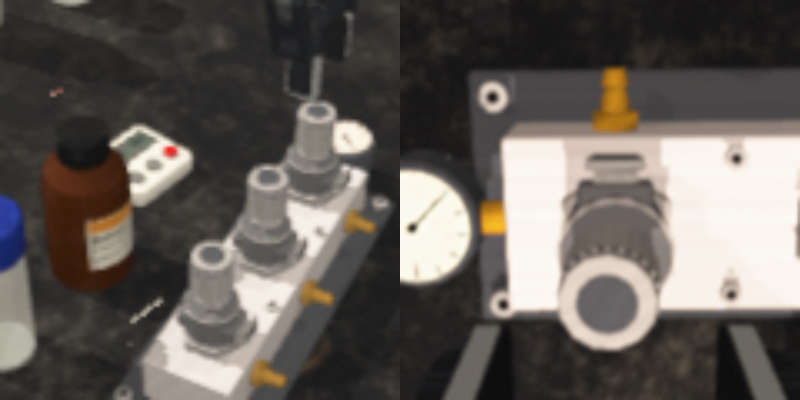

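The right head is at wrist (253,221), about 1.4 mm off centre. I correct and grip.

{"api": "jog_arm", "payload": {"series": "0.5 0 -0.0012 0.02 0; 0.5 0 0 0.02 0; 0.5 0 0 0.0185 0; 0.5 0 0 0 0; 0.5 0 0 0 0"}}

```text
clock: 19.8
eef_pos: [0.5028, 0.0164, 0.1009]
orientation: [0.0, 1.0, 0.0, -0.002]
ft_force: [0.1, -0.0, 0.5]
width: 0.502
grip_force: 0.0
```

{"api": "jog_arm", "payload": {"series": "0 0 0 0 0; 0 0 0 0 0; 0 0 0 0 0; 0 0 0 0 0; 0 0 0 0 0"}}

```text
clock: 20.22
eef_pos: [0.5051, 0.0167, 0.1035]
orientation: [0.0, 1.0, 0.001, 0.001]
ft_force: [0.1, 3.7, 3.3]
width: 0.283
grip_force: 58.8
```

{"api": "jog_arm", "payload": {"series": "0 0 0 0 0; 0 0 0 0 0; 0 0 0 0 0; 0 0 0 0 0; 0 0 0 0 0"}}

```text
clock: 20.63
eef_pos: [0.5051, 0.0167, 0.1035]
orientation: [0.0, 1.0, 0.001, 0.001]
ft_force: [-0.0, 4.5, 6.2]
width: 0.286
grip_force: 59.0
```

{"api": "jog_arm", "payload": {"series": "0 0 0 -0.0003 0; 0 0 0 -0.0003 0; 0 0 0 -0.0003 0; 0 0 0 0 0; 0 0 0 0 0"}}

```text
clock: 21.05
eef_pos: [0.505, 0.0166, 0.1036]
orientation: [0.0, 1.0, 0.001, 0.001]
ft_force: [1.7, 4.4, 3.9]
width: 0.282
grip_force: 59.0
```

{"api": "jog_arm", "payload": {"series": "0 -0.0003 0.0012 -0.0004 0; 0 0 0 -0.0004 0; 0 0 0 -0.0004 0; 0 0 0 0 0; 0 0 0 0 0"}}

```text
clock: 21.47
eef_pos: [0.5045, 0.0168, 0.1036]
orientation: [0.001, 1.0, -0.0, 0.0]
ft_force: [2.6, 1.2, -2.0]
width: 0.281
grip_force: 58.6
```

{"api": "jog_arm", "payload": {"series": "0 -0.0003 0 -0.0003 0; 0 0 0 -0.0003 0; 0 0 0 -0.0003 0; 0 0 0 0 0; 0 0 0 0 0"}}

```text
clock: 21.88
eef_pos: [0.5045, 0.0169, 0.1049]
orientation: [0.001, 1.0, -0.0, -0.0]
ft_force: [2.8, -0.5, -1.3]
width: 0.287
grip_force: 58.6
```

{"api": "jog_arm", "payload": {"series": "0 -0.0003 0 -0.0003 0; 0 0 0 -0.0003 0; 0 0 0 -0.0003 0; 0 0 0 0 0; 0 0 0 0 0"}}

```text
clock: 22.3
eef_pos: [0.5045, 0.0169, 0.1053]
orientation: [0.001, 1.0, -0.0, -0.001]
ft_force: [2.8, -1.1, -6.2]
width: 0.285
grip_force: 58.7
```

Hard stop at 1.8 mm. I raise the pull.

{"api": "jog_arm", "payload": {"series": "0 0 0 -0.0003 0; 0 0 0 -0.0003 0; 0 0 0 0 0; 0 0 0 0 0; 0 0 0 0 0"}}

```text
clock: 22.72
eef_pos: [0.5045, 0.0169, 0.1056]
orientation: [0.001, 1.0, -0.0, -0.001]
ft_force: [3.9, -2.1, -10.6]
width: 0.284
grip_force: 59.0
```

{"api": "jog_arm", "payload": {"series": "0 0 0 -0.0002 0; 0 0 0 0 0; 0 0 0 0 0; 0 0 0 0 0; 0 0 0 0 0"}}

```text
clock: 23.13
eef_pos: [0.5045, 0.0169, 0.1057]
orientation: [0.0, 1.0, -0.0, -0.001]
ft_force: [4.5, -3.1, -11.3]
width: 0.287
grip_force: 59.0
```

{"api": "jog_arm", "payload": {"series": "0 0 0 0 0; 0 0 0 0 0; 0 0 0 0 0; 0 0 0 0 0; 0 0 0 0 0"}}

```text
clock: 23.55
eef_pos: [0.5045, 0.0169, 0.1057]
orientation: [0.0, 1.0, -0.0, -0.001]
ft_force: [4.5, -2.5, -11.3]
width: 0.29
grip_force: 59.0
```

{"api": "jog_arm", "payload": {"series": "0 0 0 0 0; 0 0 0 0 0; 0 0 0 0 0; 0 0 0 0 0; 0 0 0 0 0"}}

```text
clock: 23.97
eef_pos: [0.5045, 0.0169, 0.1057]
orientation: [0.001, 1.0, -0.0, -0.001]
ft_force: [5.1, -2.5, -11.0]
width: 0.285
grip_force: 59.0
```

{"api": "jog_arm", "payload": {"series": "0 0 0 0.0012 0; 0 0 0 0.0012 0; 0 0 0 0.0012 0; 0 0 0 0 0; 0 0 0 0 0"}}

```text
clock: 24.38
eef_pos: [0.5049, 0.017, 0.1039]
orientation: [0.0, 1.0, -0.0, 0.0]
ft_force: [-1.4, -2.7, -0.0]
width: 0.284
grip_force: 59.9
```

{"api": "jog_arm", "payload": {"series": "0 0 0 0 0; 0.5 0 0 0 0; 0.5 0 0 0 0; 0.5 0 0 0 0; 0.5 0 0 0 0"}}

```text
clock: 24.8
eef_pos: [0.5048, 0.0178, 0.1031]
orientation: [0.0, 1.0, 0.001, -0.0]
ft_force: [-1.0, 0.1, -0.3]
width: 0.498
grip_force: 0.0
```

{"api": "jog_arm", "payload": {"series": "0.5 0 0 0 0; 0.5 0 0 -0.01 0; 0.5 0 0 -0.03 0; 0.5 0 0 -0.03 0; 0.5 0 0 -0.03 0"}}

```text
clock: 25.22
eef_pos: [0.5044, 0.0174, 0.2045]
orientation: [0.0, 1.0, 0.0, -0.0]
ft_force: [1.3, 0.3, 0.1]
width: 0.502
grip_force: 0.0
```

{"api": "jog_arm", "payload": {"series": "0.5 0.03 0 0 0; 0.5 0.03 0 0 0; 0.5 0.03 0 0 0; 0.5 0 0 0 0; 0.5 0 0 0 0"}}

```text
clock: 25.63
eef_pos: [0.4142, 0.0175, 0.2039]
orientation: [0.0, 1.0, 0.0, 0.001]
ft_force: [0.3, 0.9, -0.4]
width: 0.501
grip_force: 0.0
```

```bash
python3 - <<'E'
from h import *
s=r.observe();print({k:np.round(s[k],4).tolist() for k in("clock","eef_pos","ft_force","width")})
b=cams.capture("side");cv2.imwrite("pics/s6.png",cv2.resize(b[150:270,200:350],(750,600),interpolation=2))
E
```

```text
{'clock': 25.6333, 'eef_pos': [0.4142, 0.0175, 0.2039], 'ft_force': [0.3071, 0.9141, -0.4246], 'width': 0.5008}
```

View pics/s6.png

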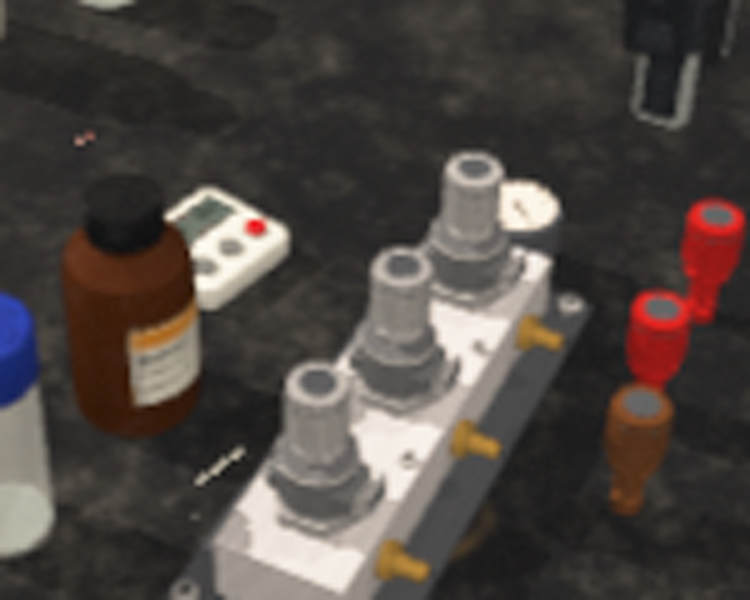

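All three inserts stand upright and seated (heads at about (317,380), (403,265) and (473,168) in the crop). The bystanders have not moved and the gripper is clear, so I hand in the job.

```bash
python3 -c "
from plant import r
print(r.close_job())"
```

```text
the job is handed in; nothing more can be done
None
```

All three inserts are latched, proved by pulls of 11–16 N held about a second each and let go: the left one was unlatched, so I pressed it home and proved it (its pull peaked at 16.5 N); the job is handed in, but no verdict was returned.

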